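Fetch one filter slider from a packed tray and fit it in the beam receiver

ROBOT

A 6-joint arm with a two-finger parallel gripper is mounted at the origin on the work surface. World frame = base frame: x ahead of the robot, y to its left, z up, the work surface at z = 0. Lengths are in mm, angles in degrees, forces in N, time in s.
With the tool pointing down it reaches from about 250 to 775 mm from the base axis. Payload 8.9 kg.
Tool frame: the origin (TCP) lies at the very end of the fingers, on their centre line; the grasp point (between the pads) lies behind it (grip_depth is the z of the grasp point in the tool frame, in mm); z points along the fingers, y is the line along which they close (so a half turn about z gives the same grasp; the last joint's range is limited). The gripper opens to 85 mm and grips with 20 to 120 N. Pads are 22 mm wide; open, the fingers measure 114 mm over their backs; the gripper's body (76 mm by 85 mm) begins 54 mm behind the grasp point. The pads swing forward as they close: fully open they stand 13 mm farther back than shut.
Start: joints at [-71.522, 16.656, -8.789, 64.555, 0, 82.019], TCP at [233.92, -470.005, 231.305] pointing down, gripper open.
Joint ranges: [-144.48, 144.48], [-52.06, 99.96], [-74.48, 78.29], [-112.23, 115.85], [-86.99, 84.42], [-180, 180]. Speed limits (degrees/s): [127.2, 127.2, 159.86, 180, 180, 180].

INTERFACE

Orientations are given as a 3x3 rotation matrix whose columns are the frame's x, y, z axes.
In Python, from workcell import * gives the robot as it stands.
- The arm moves only by the tool drive_tool, never from a script. Its argument "deltas" is a list that holds one entry, the list of rows, each a list of 7 numbers: the shift along the tool's x, y, z in mm, then the turn, a rotation vector about the tool's x, y, z in degrees, then the finger opening in mm, from 0 to 85.4. In form: [[[tx, ty, tz, ax, ay, az, claw], ...]]. A call has 1 to 20 rows; each row shifts and turns the commanded pose from where the row before left it, along the tool's axes as they then stand; what a row does not reach is not made up. A row lasts 1/12 s, in which the tool goes at most 41.7 mm and 7.16 degrees, less where a joint would pass 70% of its speed; a pose out of reach is approached as far as the arm can. A call is refused whole if a number of a shift passes 41.7 or a number of a turn 7.16, either way. A call with a gripper value outside its range is refused whole. The fingers move at their own pace and stop on an object; the grip force is fixed at half the most. Time passes only in rows, so rows that do not move let the fingers close. It gives the time, the measured TCP pose, the force, the opening and the grip force at its end, in the units of the state.
- observe(): the state, without advancing time (a new reading comes with each control period).
- snapshot(name): name is "side" or "top" or "wrist"; returns a dict with "image" (480x640x3 uint8, blue, green, red), "z_map" (480x640 float32, mm along the optical axis (not along the pixel's ray), 0 where there is no reading), "camera_matrix" (3x3 intrinsics, pixels), "k1" (the pictures are not rectified: a ray, as slopes to the right and down, at radius r is drawn at 1 + k1 r^2 times it, then the intrinsics apply), "extrinsics" (4x4, takes a point from world to camera coordinates). Camera axes: x right, y up, looking along -z (the intrinsics and any distortion apply to the point x, -y, -z); pixel columns grow to the right and rows downward; lengths in mm; the calibration is good to about 2 mm. A picture is of the moment at which its call begins.
- hand_in(): hands the job in; it is judged then, once.
Trained networks look in a picture, given as the dict that the camera call returned (one of the last four; its "shot" number tells which), for a name from the list of things; names that differ only in an ending like _2 or _b are one class to them, and where a whole thing is asked for, a point or a joint stands for the part that bears it (a point fixed in the world has none). Each returns a list of dicts, best first, with "p" (0 to 1); they miss things now and then, are a little off and sometimes report something else, mostly with a low value. They report only what shows in the picture. A call takes as long as a camera call.
- regions_of(picture, label): "pixels" (480x640 bool, what is visible of it) and "uv" ([column, row] in pixels, amid what is visible of it).
The state is a dict: "t": time; "joint_pos": joint angles; "dq": joint speeds; "joint_efforts": joint torques, N m; "tcp_pos": TCP position; "eef_rot": TCP orientation; "contact_force": force on the tool from outside, world axes, zero at the start; "torque": the same for the moment, N m; "opening": finger opening in mm; "gripper_force": force on a finger pad.
Only numpy, scipy, OpenCV 4.12 (cv2) and the standard library are available. Lean on these libraries where they do the work, as an engineer would, in place of code of your own. Each camera call takes 0.05 s, during which the arm holds its last target. There are 200 camera calls.

TASK

Stand the loose steel post that blocks the tray's empty bay upright on the square rubber mat. Then push the filter slider with the one long window endways out of its row into the bay, leaving the other four where they lie, lift it out by its nose and lay it flat on the bare bench, let go, and take it again by its tail. Slide it nose first into the receiver's slot, gently, fully home against the stop, and leave it there; do not disturb the other things.

Things in the scene. Friction and masses are not known exactly. Their poses are not given: they have to be found in the camera images.
- long_slider: wanted filter slider: aluminium bar 110 long (x) x 32 wide (y) x 20 high, about 130 g, the only one with a single long window (58 x 14 mm, flush, solid to touch) on top. Origin: centre of underside, z up, +x to its nose. It lies in one of the three inner places of the row; its neighbours touch its sides (gap 0.2 mm), tops level; too long to grip end to end
- nose (a point): centre of the wanted slider's nose face: 55 mm along +x from its centre, 10 mm above its underside. The nose narrows in steps over its last 12 mm, to 26 then 18 mm wide
- tail (a point): centre of the wanted slider's square tail face: 55 mm along -x from its centre, 10 mm above its underside. In the tray only the upper 12 mm of it stand above the rear lip
- slider_a: other slider, same size and axes as the wanted one but with three round windows, at one end of the row; must stay, as must b, c and d. All five lie side by side on the tray floor, noses to the tray's +x, tails against its rear lip, centres at tray x = -25.5 mm, 32.2 mm apart in y
- slider_b: other slider, three round windows, an inner place of the row
- slider_c: other slider, three round windows, an inner place of the row
- slider_d: other slider, three round windows, at the other end of the row
- tray: grey plastic tray fixed to the bench, outside 170 (x) x 180 (y) mm, inside -81..81 x -86..86 mm; floor top 6 mm above the bench. Origin: centre of underside, z up. Rear wall (-x, robot's side, 4 mm thick) is a lip only 14 mm high above the bench: push the tails over it; no slider can go backwards. Other walls 18 mm high. Empty bay ahead of the noses to the front wall: 51 mm, full width
- post: bright steel post, 24 mm diameter, 70 mm high, about 200 g, loose, standing in the bay just ahead of the wanted slider's nose. Origin: centre of underside, z up the post
- mat: black rubber mat 100 x 100 x 3 mm fixed to the bench. Origin: centre of underside (on the bench). Nearer the robot than the mat, between tray and receiver, the bench is bare and free
- receiver: black metal receiver fixed to the bench, 64 mm wide. Origin: on the bench under the slot's mouth; +x runs into the slot. Slot 36 wide, 24 high, its floor 12 mm above the bench and jutting 8 mm before the mouth. Roof (top 46 mm above the bench) covers the first 46 mm, then open above up to the rigid stop. Behind: block 70 mm high at x 82..132 mm, lens tube to 100 mm
- home (a point): where the middle of the nose face is when the slider is home: on the receiver's stop face, 68 mm inside the mouth, 22 mm above the bench; 42 mm of the slider then stay outside
- jar: small amber glass jar, 48 mm diameter, 60 mm high, beyond the work; leave alone. Origin: centre of underside
- driver: screwdriver, black handle, 150 mm long, lying along its x, handle to -x, beyond the work; leave alone
- lens_cell: black round lens cell, 56 mm diameter, 30 mm high, beyond the work; leave alone. Origin: centre of underside

How it is judged (in metres and radians):
On the way, in this order (a step that is already met when the one before it is completed fails the run):
1. the post stands released on the mat (horizontal distance between post and mat below 0.042 m and angle between post's own z axis and vertical below 0.1 rad and height (world z) of post below 0.008 m and contact force between the fingers and post below 0.3 N and linear speed of post below 0.02 m/s), for 0.2 s.
2. the long-window slider is pushed at least 30 mm out of its row, still lying flat in the tray (x of long_slider in the frame of tray above 0.0045 m and z of long_slider in the frame of tray below 0.009 m and angle between long_slider's own z axis and vertical below 0.05 rad), for 0.1 s.
3. the slider lies flat on the bare bench, let go (height (world z) of long_slider below 0.0045 m and angle between long_slider's own z axis and vertical below 0.04 rad and contact force between the fingers and long_slider below 0.3 N and linear speed of long_slider below 0.02 m/s), for 0.2 s.
At the end, for the whole second after the job is handed in: The slider rests released in the receiver's slot, nose first, its nose face within 2.5 mm of the stop and its top up; the post stands upright on the mat, its axis within 42 mm of the mat's centre; the other four sliders are within 6 mm of where they began (x of nose in the frame of home between -0.0025 and 0.002 m and y of nose in the frame of home between -0.004 and 0.004 m and z of nose in the frame of home between -0.003 and 0.005 m and angle between the x axis of long_slider and the x axis of receiver, either way round below 0.06 rad and angle between long_slider's own z axis and vertical below 0.06 rad and contact force between the fingers and long_slider below 0.1 N and linear speed of long_slider below 0.01 m/s and horizontal distance between post and mat below 0.042 m and angle between post's own z axis and vertical below 0.1 rad and height (world z) of post below 0.008 m and contact force between the fingers and post below 0.3 N and distance of each of slider_a, slider_b, slider_c, slider_d from where it was at the start of the episode below 0.006 m); the robot touches nothing.
It fails at once if another slider is moved more than 8 mm (distance of any of slider_a, slider_b, slider_c, slider_d from where it was at the start of the episode above 0.008 m).
It fails at once if the jar, driver or lens cell is moved more than 15 mm (distance of any of jar, driver, lens_cell from where it was at the start of the episode above 0.015 m).
It fails at once if the slider is forced: more than 40 N between it and the receiver (contact force between long_slider and receiver above 40 N).
It fails at once if the slider or the post is tipped over (angle between any of long_slider, post's own z axis and vertical above 0.8 rad).
It also fails if it takes over 67 s, if anything falls off the work surface, if the arm or the gripper's body presses on something with over 40 N, if the wrist force passes 120 N, or if a joint passes its speed limit or range.

## Working session

There is one attempt and no reset: what is moved stays moved. The work goes in short steps, Python scripts to look and compute and a tool call to move; the robot and the scene stay as the last step left them, time stands still between calls to the robot, and variables do not carry over. Pictures are saved under pics/ and viewed, at most 10 in all, crops included, and the job is handed in when it is done.

Besides the shell and the picture viewer there is one more tool, called after ">>>" as name(argument=value, ...) on one line, values as JSON. drive_tool: Moves the arm, as the interface text tells. Its arguments: {"type":"object","properties":{"deltas":{"type":"array","items":{"type":"array","items":{"type":"array","items":{"type":"number"}}}}},"required":["deltas"]}

```bash
mkdir -p pics; ls
cat > h.py <<'E'
from workcell import *
import numpy as np, cv2
def world(p, uv, z=None):
    """pixels -> world; z None: use the depth map, else intersect plane z"""
    uv=np.atleast_2d(np.asarray(uv,float)); K=p["camera_matrix"]; E=np.asarray(p["extrinsics"])
    d=np.c_[(uv[:,0]-K[0][2])/K[0][0],(uv[:,1]-K[1][2])/K[1][1]]; s=d.copy()
    for _ in range(20): s=d/(1+p["k1"]*(s**2).sum(1,keepdims=True))
    ray=np.c_[s[:,0],-s[:,1],-np.ones(len(s))]
    R,t=E[:3,:3],E[:3,3]; c=-R.T@t; w=ray@R
    if z is None:
        zm=p["z_map"][uv[:,1].round().astype(int),uv[:,0].round().astype(int)]
        return c+w*zm[:,None]
    return c+w*((z-c[2])/w[:,2])[:,None]
def mask_world(p,m,z=None):
    v,u=np.nonzero(m&(p["z_map"]>0)); return world(p,np.c_[u,v],z)
E
python3 - <<'E'
from h import *
for n in ("top","side"):
    p=snapshot(n); cv2.imwrite(f"pics/{n}0.png",p["image"])
    print(n,p["k1"],np.round(p["camera_matrix"],1).tolist(),np.round(p["extrinsics"],3).tolist())
    for l in ("long_slider","slider_a","tray","post","mat","receiver","jar","driver","lens_cell"):
        for r in regions_of(p,l)[:5]:
            w=mask_world(p,r["pixels"])
            print(l,round(r["p"],2),np.round(r["uv"]),len(w),np.round(np.median(w,0),1) if len(w) else None, np.round(np.percentile(w,[2,98],axis=0),0).tolist() if len(w) else '')
E
```

```text
pics
top -0.14593539335140207 [[518.2, 0.0, 320.0], [0.0, 518.2, 251.2], [0.0, 0.0, 1.0]] [[0.01, -1.0, -0.017, -9.969], [0.983, 0.007, 0.186, -639.662], [-0.186, -0.019, 0.982, -995.091], [0.0, 0.0, 0.0, 1.0]]
long_slider 0.83 [205. 306.] 751 [534.5 233.4  27.8] [[485.0, 217.0, 23.0], [589.0, 252.0, 32.0]]
slider_a 0.98 [238. 303.] 761 [529.  168.4  27.6] [[481.0, 151.0, 19.0], [579.0, 187.0, 32.0]]
slider_a 0.64 [218. 301.] 795 [534.6 201.7  27.6] [[483.0, 184.0, 19.0], [586.0, 220.0, 32.0]]
slider_a 0.59 [174. 299.] 748 [546.3 297.3  27.5] [[494.0, 280.0, 23.0], [599.0, 315.0, 32.0]]
slider_a 0.57 [192. 300.] 825 [540.2 266.   27.7] [[488.0, 247.0, 17.0], [595.0, 285.0, 32.0]]
slider_a 0.55 [208. 300.] 774 [536.2 233.4  27.7] [[485.0, 217.0, 22.0], [589.0, 252.0, 32.0]]
tray 0.62 [216. 265.] 2584 [613.5 215.2   8.4] [[485.0, 137.0, 2.0], [652.0, 322.0, 27.0]]
post 0.65 [208. 262.] 198 [612.7 221.2  70.1] [[604.0, 215.0, 8.0], [626.0, 236.0, 80.0]]
post 0.21 [209. 302.] 693 [538.3 233.3  27.9] [[486.0, 217.0, 23.0], [589.0, 250.0, 32.0]]
mat 0.66 [206. 303.] 765 [535.9 233.2  27.7]
[... 1911 characters left out ...]
, -38.0, 0.0], [701.0, 60.0, 7.0]]
receiver 0.74 [321. 180.] 2069 [ 606.1 -213.1   44.1] [[531.0, -268.0, 4.0], [660.0, -200.0, 101.0]]
jar 0.96 [221. 318.] 915 [791.1 174.8  49.2] [[771.0, 145.0, 6.0], [814.0, 185.0, 62.0]]
driver 0.8 [217. 248.] 579 [821.7 -23.9  19.7] [[732.0, -61.0, 1.0], [868.0, -15.0, 28.0]]
driver 0.34 [298. 266.] 1868 [652.5  14.1   3.7] [[600.0, -40.0, -0.0], [704.0, 61.0, 7.0]]
lens_cell 0.76 [245. 197.] 447 [ 782.7 -194.3   14.4] [[760.0, -224.0, -1.0], [809.0, -178.0, 33.0]]
lens_cell 0.54 [363. 349.] 1060 [539.6 235.5  26.4] [[485.0, 217.0, 22.0], [590.0, 253.0, 29.0]]
lens_cell 0.35 [219. 318.] 895 [789.8 174.6  50.1] [[771.0, 143.0, 4.0], [811.0, 185.0, 62.0]]
```

Run:
```python
import cv2
a=cv2.imread("pics/top0.png")[140:360,130:500]
cv2.imwrite("pics/top0b.png",cv2.resize(a,None,fx=2.1,fy=2.1,interpolation=cv2.INTER_CUBIC))
a=cv2.imread("pics/side0.png")[130:430,170:470]
cv2.imwrite("pics/side0b.png",cv2.resize(a,None,fx=2,fy=2,interpolation=cv2.INTER_CUBIC))
```

```text
(no output)
```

View pics/top0b.png

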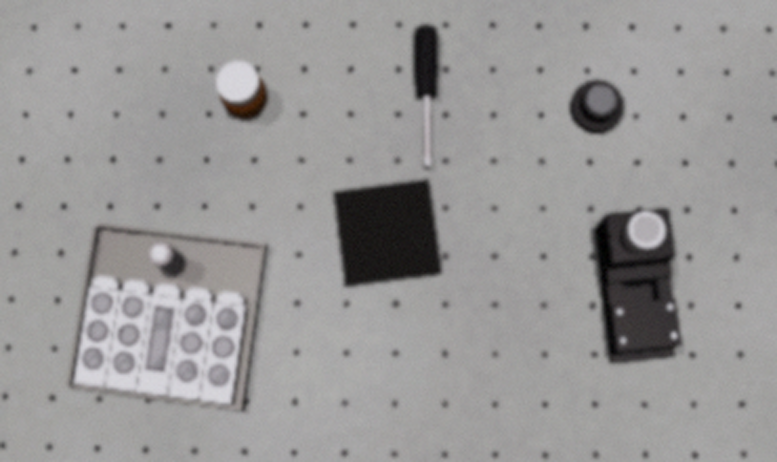

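View pics/side0b.png

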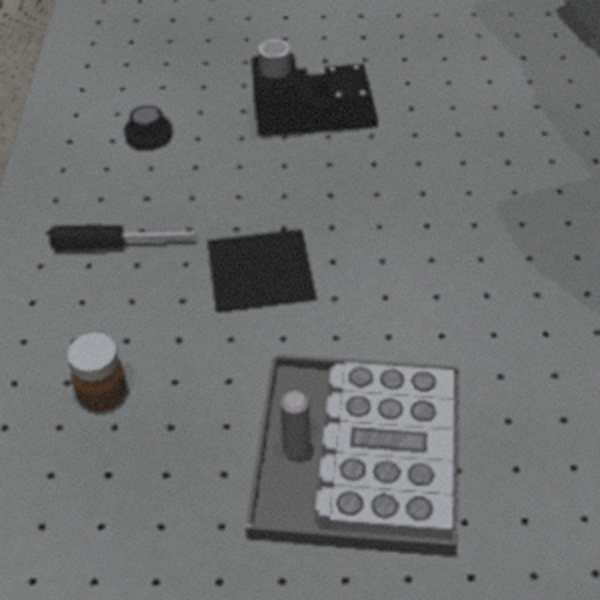

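The long-window slider is the middle one of the row (top view about 160,340 in the crop), the post stands just ahead of it (170,265), the mat is at (388,232), and the receiver at (640,290) has its mouth toward the robot.

```bash
cat >> h.py <<'E'
def rect(pts):
    (c,s,a)=cv2.minAreaRect(pts[:,:2].astype(np.float32)); 
    a=(a+45)%90-45; return np.round(c,1),np.round(s,1),round(a,2)
def delta(xyz,yaw=None):
    """tool-frame shift (mm) and tool-z turn to reach world xyz, tool x heading yaw"""
    o=observe(); R=np.array(o["eef_rot"]); d=R.T@(np.array(xyz)-o["tcp_pos"])
    cur=np.degrees(np.arctan2(R[1,0],R[0,0]))
    out=[np.round(o["tcp_pos"],1).tolist(),"yaw",round(cur,2),"tilt",np.round(R[:,2],4).tolist(),"d",np.round(d,1).tolist()]
    if yaw is not None: out+=["turn z",round(-((yaw-cur+180)%360-180),2)]
    print(*out)
E
python3 - <<'E'
from h import *
import workcell
print([n for n in dir(workcell) if n[0]!='_'])
o=observe(); print({k:np.round(v,3).tolist() for k,v in o.items()})
for n in ("top","side"):
    p=snapshot(n); print(n)
    for l in ("slider_a","mat","long_slider"):
        for r in regions_of(p,l)[:5]:
            w=mask_world(p,r["pixels"])
            z=26 if 'slider' in l else 3
            w=mask_world(p,r["pixels"],z); print(l,round(r["p"],2),*rect(w))
    # post: top
    m=max(regions_of(p,"post"),key=lambda r:(mask_world(p,r["pixels"])[:,2].max()>60)*r["p"])["pixels"]
    w=mask_world(p,m); print("post top",np.round(np.median(w[w[:,2]>62],0),1),np.round(np.percentile(w[w[:,2]>62],[2,98],axis=0),1).tolist(), 'all', np.round(np.median(w,0),1))
    for r in regions_of(p,"receiver"):
        w=mask_world(p,r["pixels"])
        if np.median(w[:,1])<-150:
            for a,b in((38,54),(62,78),(92,110)):
                s=w[(w[:,2]>a)&(w[:,2]<b)]; print("rec",a,b,len(s),rect(s) if len(s)>5 else'', np.median(s,0) if len(s) else '')
            break
p=snapshot("wrist"); print(np.round(p["camera_matrix"],1).tolist(),np.round(p["extrinsics"],3).tolist(), np.round(p["z_map"][240,320]))
E
```

```text
['PlanningError', 'grip_depth', 'hand_in', 'observe', 'regions_of', 'snapshot']
{'t': 1.0, 'joint_pos': [-71.525, 16.658, -8.788, 64.554, 0.001, 82.018], 'dq': [0.073, -0.115, 0.048, 0.006, -0.074, 0.081], 'joint_efforts': [0.001, -53.703, 33.165, 0.002, -0.0, -0.0], 'tcp_pos': [233.913, -470.03, 231.295], 'eef_rot': [[0.895, 0.446, 0.0], [0.446, -0.895, 0.0], [0.0, 0.0, -1.0]], 'contact_force': [0.289, -0.052, 0.643], 'torque': [-0.037, -0.007, 0.065], 'gripper_force': 0.0, 'opening': 85.335}
top
slider_a 0.75 [545.8 299. ] [ 36.1 114.7] -8.16
slider_a 0.57 [534.1 202.5] [ 32.8 110. ] -6.77
mat 0.71 [652.8   8.5] [102.3 103.7] 7.78
long_slider 0.85 [537.4 233. ] [ 33.6 109.2] -7.08
post top [614.7 224.8  75.5] [[604.8, 215.3, 63.5], [625.1, 236.4, 80.2]] all [612.4 222.   72.4]
rec 38 54 1044 (array([ 594.5, -240.2]), array([126.6,  64.9]), 6.43) [ 565.17209824 -241.51880846   47.15266276]
rec 62 78 485 (array([ 637.3, -235.4]), array([50.9, 63.5]), 6.1) [ 629.48286547 -224.19407779   70.80487225]
rec 92 110 257 (array([ 637.2, -234.8]), array([32.9, 35.3]), -7.45) [ 636.50405338 -2
[... 329 characters left out ...]
 235.6] [ 35.  110.6] -5.55
long_slider 0.48 [651.1  32.7] [ 99.6 100.8] 8.11
post top [616.2 232.5  74.9] [[606.3, 219.0, 63.4], [627.5, 238.8, 78.8]] all [616.3 235.6  53.6]
rec 38 54 631 (array([ 597.4, -239.1]), array([131.8,  73.3]), 6.03) [ 567.966576   -228.07904221   45.82187183]
rec 62 78 285 (array([ 637.7, -232. ]), array([50.1, 68.9]), 5.81) [ 637.28034091 -215.83583041   69.85929481]
rec 92 110 160 (array([ 637.4, -233.4]), array([35.9, 35.3]), -17.15) [ 638.52604518 -229.68713569   99.94576537]
[[413.0, 0.0, 321.1], [0.0, 413.0, 246.5], [0.0, 0.0, 1.0]] [[0.444, -0.896, -0.0, -525.352], [0.855, 0.424, -0.297, 37.718], [0.266, 0.132, 0.955, -379.578], [0.0, 0.0, 0.0, 1.0]] 390.0
```

>>> drive_tool(deltas=[[[0,0,0,0,0,-7.16,60],[0,0,0,0,0,-7.16,60],[0,0,0,0,0,-7.16,60],[0,0,0,0,0,-7.16,60],[0,0,0,0,0,-7.16,60],[0,0,0,0,0,-7.16,60],[0,0,0,0,0,-7.16,60],[0,0,0,0,0,-7.16,60],[28,11.6,2,0,0,0,60],[28,11.6,2,0,0,0,60],[28,11.6,2,0,0,0,60],[28,11.6,2,0,0,0,60],[28,11.6,2,0,0,0,60],[28,11.6,2,0,0,0,60],[28,11.6,2,0,0,0,60],[28,11.6,2,0,0,0,60],[28,11.6,2,0,0,0,60],[28,11.6,2,0,0,0,60],[28,11.6,2,0,0,0,60],[28,11.6,2,0,0,0,60]]])

```text
t: 3.32
tcp_pos: [409.5, -149.8, 207.4]
eef_rot: [[0.109, 0.994, 0.0], [0.994, -0.109, -0.0], [-0.0, 0.0, -1.0]]
contact_force: [0.8, 0.5, 1.0]
opening: 60.0
gripper_force: 0.0
```

>>> drive_tool(deltas=[[[28,11.6,2,0,0,0,60],[28,11.6,2,0,0,0,60],[28,11.6,2,0,0,0,60],[28,11.6,2,0,0,0,60],[28,11.6,2,0,0,0,60],[28,11.6,2,0,0,0,60],[28,11.6,2,0,0,0,60],[28,11.6,2,0,0,0,60],[28,11.6,2,0,0,0,60],[28,11.6,2,0,0,0,60],[0,0,0,0,0,0,60],[0,0,0,0,0,0,60]]])

```text
t: 4.32
tcp_pos: [554.9, 115.8, 186.8]
eef_rot: [[0.107, 0.994, -0.001], [0.994, -0.107, -0.0], [-0.0, -0.001, -1.0]]
contact_force: [0.4, -0.3, -0.5]
opening: 60.0
gripper_force: 0.0
```

Run:
```python
from h import *
print(grip_depth); delta([615,226,40],84)
p=snapshot("wrist"); cv2.imwrite("pics/w1.png",p["image"])
E=np.asarray(p["extrinsics"]); print("cam",-E[:3,:3].T@E[:3,3])
for l in ("post","long_slider","slider_a"):
    for r in regions_of(p,l)[:5]:
        w=mask_world(p,r["pixels"]); print(l,round(r["p"],2),r["uv"],len(w),np.round(np.median(w,0),1),rect(mask_world(p,r["pixels"],26)))
        if l=="post" and len(w): t=w[w[:,2]>66]; print(len(t), rect(t) if len(t)>3 else '', np.percentile(w,[2,98],axis=0).round(0).tolist())
```

```text
-18.700000000000003
[554.9, 115.8, 186.8] yaw 83.87 tilt [-0.0006, -0.0001, -1.0] d [116.0, 48.0, 146.7] turn z -0.13
cam [563.528205   190.83141688 329.09769733]
post 0.97 [400.8, 52.8] 1939 [614.9 223.9  73.6] (array([623.4, 228.4]), array([39.2, 26.8]), 38.41)
1402 (array([618.3, 226.2]), array([23.2, 23.3]), -21.88) [[607.0, 214.0, 14.0], [628.0, 236.0, 77.0]]
long_slider 0.8 [280.8, 60.0] 7521 [539.2 233.6  25.9] (array([540.1, 233.4]), array([ 32.2, 109.8]), -6.77)
slider_a 0.78 [280.4, 151.6] 6552 [531.4 170.4  25.8] (array([532.8, 169.8]), array([ 32.2, 109.3]), -6.6)
slider_a 0.73 [278.9, 17.4] 5725 [542.4 260.4  25.9] (array([542.5, 260.1]), array([ 23.2, 110.2]), -6.78)
slider_a 0.65 [282.3, 104.4] 7112 [535.9 202.   25.9] (array([536. , 201.3]), array([ 32.6, 110.2]), -6.41)
```

View pics/w1.png

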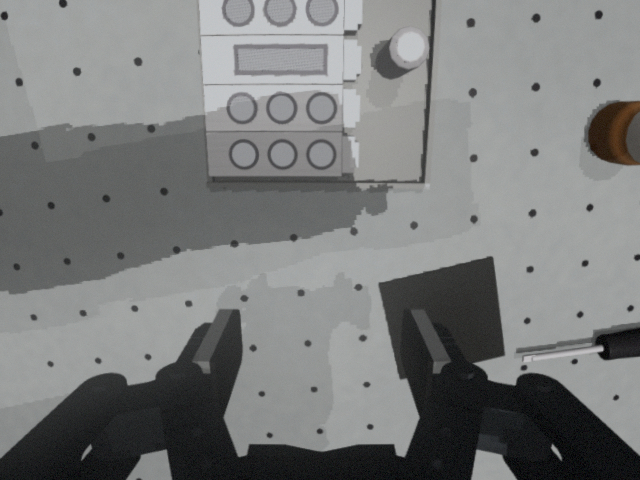

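Wrist view: post top at pixel (408,48), the long-window slider at (280,60). Next, grip the post.

>>> drive_tool(deltas=[[[23.2,10,9,0,0,0,60],[23.2,10,9,0,0,0,60],[23.2,10,9,0,0,0,60],[23.2,10,9,0,0,0,60],[23.4,9.9,9,0,0,0,60],[0,0,15,0,0,0,60],[0,0,22,0,0,0,60],[0,0,22,0,0,0,60],[0,0,22,0,0,0,60],[0,0,15,0,0,0,60],[0,0,9,0,0,0,60],[0,0,0,0,0,0,15],[0,0,0,0,0,0,15],[0,0,0,0,0,0,15],[0,0,0,0,0,0,15],[0,0,0,0,0,0,15],[0,0,0,0,0,0,15],[0,0,0,0,0,0,15]]])

```text
t: 6.02
tcp_pos: [618.0, 224.6, 38.9]
eef_rot: [[0.109, 0.994, 0.002], [0.994, -0.109, 0.0], [0.0, 0.002, -1.0]]
contact_force: [-1.4, -1.0, 7.1]
opening: 22.8
gripper_force: 59.5
```

>>> drive_tool(deltas=[[[0,0,-12,0,0,0,15],[0,0,-14,0,0,0,15],[0,0,-14,0,0,0,15],[-13,3.6,0,0,0,0,15],[-26,7.2,0,0,0,0,15],[-26,7.2,0,0,0,0,15],[-26,7.2,0,0,0,0,15],[-26,7.2,0,0,0,0,15],[-26,7.2,0,0,0,0,15],[-26,7.2,0,0,0,0,15],[-26,7.2,0,0,0,0,15],[-15,3.6,10,0,0,0,15],[0,0,14,0,0,0,15],[0,0,10,0,0,0,15],[0,0,5,0,0,0,15],[0,0,0,0,0,0,15],[0,0,0,0,0,0,15]]])

```text
t: 7.43
tcp_pos: [651.2, 10.3, 38.1]
eef_rot: [[0.108, 0.994, -0.001], [0.994, -0.108, 0.0], [0.0, -0.001, -1.0]]
contact_force: [0.5, 0.1, -1.9]
opening: 22.2
gripper_force: 59.3
```

Run:
```python
from h import *
delta([652,9,36])
p=snapshot("side")
for r in regions_of(p,"post")[:3]:
    w=mask_world(p,r["pixels"]); print(r["p"],np.round(np.percentile(w,[2,50,98],axis=0)).tolist())
```

```text
[651.2, 10.3, 38.1] yaw 83.8 tilt [-0.0005, 0.0002, -1.0] d [-1.2, 1.0, 2.1]
0.58 [[639.0, 6.0, 6.0], [650.0, 22.0, 48.0], [661.0, 26.0, 76.0]]
```

>>> drive_tool(deltas=[[[0,0,1.2,0,0,0,15],[0,0,1,0,0,0,15],[0,0,0,0,0,0,60],[0,0,0,0,0,0,60],[0,0,0,0,0,0,60],[0,0,0,0,0,0,60],[0,0,0,0,0,0,60],[0,0,-10,0,0,0,60],[0,0,-22,0,0,0,60],[0,0,-32,0,0,0,60],[0,0,0,0,0,0.5,60],[23,-25.2,0,0,0,0,0],[23,-25.2,0,0,0,0,0],[23,-25.2,0,0,0,0,0],[23,-25.2,0,0,0,0,0],[23,-25.2,0,0,0,0,0],[23,-25.2,0,0,0,0,0],[23,-25.2,0,0,0,0,0],[23,-25.2,0,0,0,0,0],[23,-25.2,0,0,0,0,0]]])

```text
t: 9.2
tcp_pos: [449.8, 242.9, 101.0]
eef_rot: [[0.118, 0.993, 0.001], [0.993, -0.118, 0.001], [0.001, 0.001, -1.0]]
contact_force: [0.3, 1.2, -0.4]
opening: 0.1
gripper_force: 0.0
```

Run:
```python
from h import *
p=snapshot("wrist")
for l in ("long_slider","slider_a"):
    for r in regions_of(p,l)[:5]:
        w=mask_world(p,r["pixels"]); print(l,round(r["p"],2),np.round(r["uv"]),len(w),np.round(np.median(w,0),1),rect(mask_world(p,r["pixels"],26)))
p=snapshot("side"); 
for r in regions_of(p,"post")[:3]:
    w=mask_world(p,r["pixels"]); print(r["p"],np.round(np.percentile(w,[2,50,98],axis=0)).tolist())
delta([450.6,243.9,17],83.3)
```

```text
long_slider 0.87 [477. 252.] 10098 [535.9 235.2  25.9] (array([538.6, 235.8]), array([ 34.6, 111.8]), -6.36)
slider_a 0.95 [474. 200.] 11287 [538.7 266.7  25.8] (array([542.1, 266.1]), array([ 33. , 112.2]), -6.88)
slider_a 0.86 [486. 138.] 12603 [542.7 298.4  25.8] (array([545.9, 297.9]), array([ 32. , 112.4]), -6.8)
slider_a 0.81 [476. 353.] 7213 [535.3 172.9  25.8] (array([531.6, 172.1]), array([ 35.1, 113.1]), -7.6)
slider_a 0.66 [474. 256.] 10176 [536.1 235.   25.9] (array([538.9, 234.7]), array([ 34. , 112.1]), -7.09)
slider_a 0.62 [469. 305.] 8877 [532.5 203.2  25.9] (array([534.9, 202.8]), array([ 33.3, 112.3]), -6.82)
0.72 [[639.0, -20.0, 3.0], [649.0, 22.0, 47.0], [661.0, 26.0, 74.0]]
[451.3, 241.9, 100.8] yaw 83.27 tilt [0.0015, 0.0002, -1.0] d [1.8, -1.0, 83.8] turn z -0.03
```

>>> drive_tool(deltas=[[[3,0,20,0,0,0,0],[0,0,25,0,0,0,0],[0,0,25,0,0,0,0],[0,0,14,0,0,0,0],[0,0,0,0,0,0,0],[0,4,0,0,0,0,0],[0,4,0,0,0,0,0],[0,4,0,0,0,0,0],[0,3,0,0,0,0,0],[0,3,0,0,0,0,0],[0,3,0,0,0,0,0],[0,3,0,0,0,0,0],[0,3,0,0,0,0,0],[0,3,0,0,0,0,0],[0,0,0,0,0,0,0]]])

```text
t: 10.7
tcp_pos: [480.8, 241.3, 16.3]
eef_rot: [[0.118, 0.993, -0.0], [0.993, -0.118, 0.0], [0.0, -0.0, -1.0]]
contact_force: [-2.7, 0.3, 3.6]
opening: 0.1
gripper_force: 1.9
```

Run:
```python
from h import *
o=observe(); print(o["contact_force"]); delta([484.6,241,17])
p=snapshot("side"); cv2.imwrite("pics/s2.png",cv2.resize(p["image"][250:430,270:470],None,fx=3,fy=3))
for l in ("long_slider","slider_a"):
    for r in regions_of(p,l)[:5]:
        w=mask_world(p,r["pixels"]); print(l,round(r["p"],2),np.round(r["uv"]),rect(mask_world(p,r["pixels"],26)))
```

```text
[-2.65008569  0.28760929  3.60012419]
[480.8, 241.3, 16.3] yaw 83.25 tilt [-0.0004, 0.0002, -1.0] d [0.1, 3.8, -0.7]
long_slider 0.67 [358. 351.] (array([546.5, 233.6]), array([ 38.7, 110.6]), -1.26)
slider_a 0.92 [354. 336.] (array([550.2, 200.8]), array([32.8, 78.6]), -5.85)
slider_a 0.91 [354. 317.] (array([549.7, 167.9]), array([33. , 71.6]), -4.95)
slider_a 0.9 [362. 384.] (array([546.2, 303.2]), array([ 42.3, 108.3]), -5.63)
slider_a 0.77 [365. 368.] (array([542.3, 266.5]), array([ 32.9, 107.8]), -5.76)
```

View pics/s2.png

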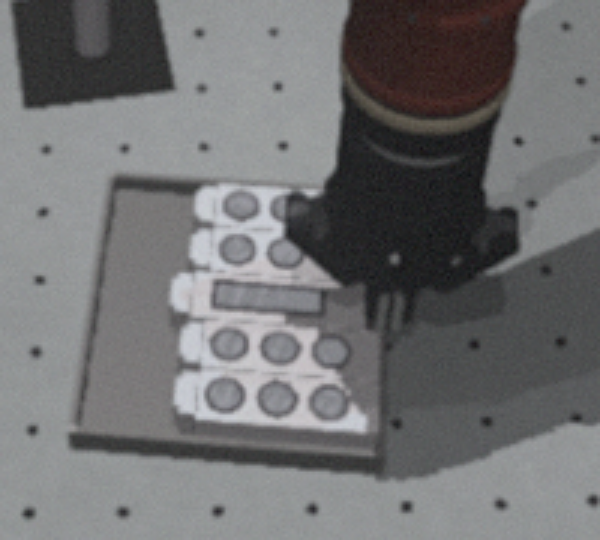

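The slider has moved ahead of its row (nose at about 180,295) with its neighbours still in place. Next, push further.

>>> drive_tool(deltas=[[[0,3,0,0,0,0,0],[0,3.5,0,0,0,0,0],[0,3.5,0,0,0,0,0],[0,3.5,0,0,0,0,0],[0,3.5,0,0,0,0,0],[0,3.5,0,0,0,0,0],[0,3.5,0,0,0,0,0],[0,3.5,0,0,0,0,0],[0,3,0,0,0,0,0],[0,1,0,0,0,0,0],[0,0,0,0,0,0,0],[0,0,0,0,0,0,0],[0,-5,0,0,0,0,0],[0,-5,-10,0,0,0,0],[0,0,-25,0,0,0,50],[0,0,-30,0,0,0,50],[0,0,-30,0,0,0,50],[0,0,0,0,0,0,50]]])

```text
t: 12.35
tcp_pos: [504.8, 239.8, 117.1]
eef_rot: [[0.117, 0.993, 0.008], [0.993, -0.117, 0.002], [0.003, 0.008, -1.0]]
contact_force: [1.8, 0.5, 0.6]
opening: 48.5
gripper_force: 0.0
```

Run:
```python
from h import *
delta([484.6,241,17],173.2)
for n in ("wrist","side"):
  p=snapshot(n)
  if n=="wrist": cv2.imwrite("pics/w2.png",p["image"])
  for l in ("long_slider","slider_a"):
    for r in regions_of(p,l)[:5]:
        w=mask_world(p,r["pixels"]); print(l,round(r["p"],2),np.round(r["uv"]),np.round(np.median(w,0),1),rect(mask_world(p,r["pixels"],26)))
```

```text
[504.8, 239.8, 117.1] yaw 83.26 tilt [0.008, 0.0023, -1.0] d [-1.5, -20.9, 100.0] turn z -89.94
long_slider 0.81 [446. 251.] [579.3 230.7  25.8] (array([579.8, 231.4]), array([ 37.4, 112.4]), -6.42)
long_slider 0.46 [480. 466.] [609.2  35.6   2.6] (array([619.2,  61.9]), array([57.6, 36.8]), 4.57)
slider_a 0.86 [378. 199.] [541.2 266.6  25.8] (array([543.5, 266.3]), array([ 32.3, 109.3]), -6.28)
slider_a 0.78 [379. 144.] [545.4 298.3  25.9] (array([547.2, 297.9]), array([ 32.1, 109.9]), -6.73)
slider_a 0.7 [362. 299.] [526.5 205.1  25.8] (array([536.8, 205.7]), array([ 39. , 109.6]), -6.2)
slider_a 0.56 [346. 347.] [514.4 173.   25.8] (array([532.8, 170.9]), array([ 33.1, 110.1]), -4.86)
long_slider 0.83 [334. 350.] [584.7 233.4  26.2] (array([578.6, 233.8]), array([ 44.7, 110.9]), -1.01)
slider_a 0.77 [372. 340.] [524.9 206.2  26.5] (array([535.4, 208.6]), array([ 45.3, 110. ]), -7.31)
slider_a 0.76 [366. 318.] [535.4 172.7  26.8] (array([531.1, 170.3]), array([ 32.8, 108.7]), -5.73)
slider_a 0.63 [364. 368.] [540.4 267.4  26.8] (array([541.4, 266.7]), array([ 32. , 106.4]), -4.81)
slider_a 0.62 [214. 248.] [823.2 -23.1  20.4] (array([794.3, -14.5]), array([ 37.5, 149. ]), -1.34)
slider_a 0.57 [360. 386.] [545.1 303.7  26.2] (array([546.3, 302.7]), array([ 43.3, 108.6]), -5.68)
```

View pics/w2.png

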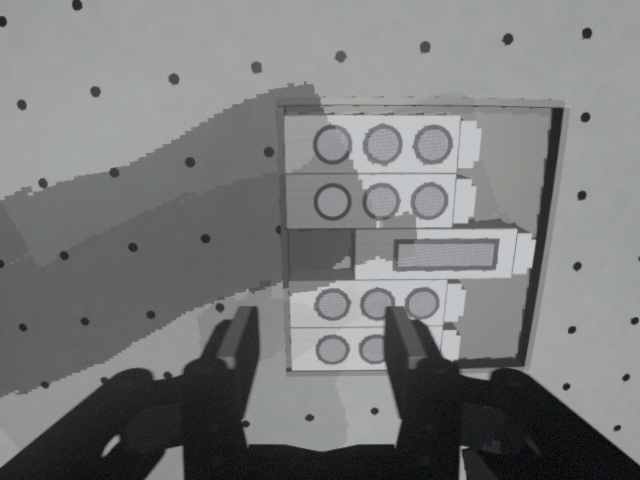

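The slider's nose (525,252) is now about 40 mm ahead of its neighbours, which stay in line. Next, turn the tool and go over the nose.

>>> drive_tool(deltas=[[[0,0,0,0,0,-6.92,50],[0,0,0,0,0,-6.92,50],[0,0,0,0,0,-6.92,50],[0,0,0,0,0,-6.92,50],[0,0,0,0,0,-6.92,50],[0,0,0,0,0,-6.92,50],[0,0,0,0,0,-6.92,50],[0,0,0,0,0,-6.92,50],[0,0,0,0,0,-6.92,50],[0,0,0,0,0,-6.92,50],[0,0,0,0,0,-6.92,50],[0,0,0,0,0,-6.92,50],[0,0,0,0,0,-6.92,50],[-26.6,0,0,0,0,0,50],[-26.6,0,10,0,0,0,50],[-26.6,0,10,0,0,0,50],[-26.6,0,10,0,0,0,50],[0,0,0,0,0,0,50],[0,0,0,0,0,0,50]]])

```text
t: 14.23
tcp_pos: [607.3, 225.3, 78.8]
eef_rot: [[-0.993, 0.119, -0.003], [0.119, 0.993, -0.001], [0.003, -0.001, -1.0]]
contact_force: [-0.3, 0.1, 1.1]
opening: 50.2
gripper_force: 0.0
```

Run:
```python
from h import *
delta([610.4,226.5,7.5],173.2)
for n in ("wrist",):
  p=snapshot(n)
  for l in ("long_slider",):
    for r in regions_of(p,l)[:5]:
        w=mask_world(p,r["pixels"]); print(l,round(r["p"],2),np.round(r["uv"]),np.round(np.median(w,0),1),rect(mask_world(p,r["pixels"],26)))
```

```text
[607.3, 225.3, 78.8] yaw 173.14 tilt [-0.0032, -0.0008, -1.0] d [-3.2, 1.6, 71.3] turn z -0.06
long_slider 0.82 [324. 205.] [572.7 229.5  25.9] (array([579.6, 229.2]), array([ 32.7, 110.3]), -6.75)
```

>>> drive_tool(deltas=[[[-3.2,0.8,10,0,0,0,50],[0,0,20,0,0,0,50],[0,0,20,0,0,0,50],[0,0,15,0,0,0,50],[0,0,6,0,0,0,50],[0,0,0,0,0,0,50],[0,0,0,0,0,0,20],[0,0,0,0,0,0,20],[0,0,0,0,0,0,20],[0,0,0,0,0,0,20],[0,0,0,0,0,0,20]]])

```text
t: 15.25
tcp_pos: [611.8, 226.8, 11.4]
eef_rot: [[-0.993, 0.118, 0.002], [0.118, 0.993, 0.001], [-0.002, 0.001, -1.0]]
contact_force: [-1.7, -0.2, 6.8]
opening: 30.4
gripper_force: 60.1
```

>>> drive_tool(deltas=[[[0,0,-6,0,0,0,20],[0,0,-8,0,0,0,20],[0,0,-12,0,0,0,20],[0,0,-15,0,0,0,20],[0,0,-8,0,0,0,20],[2.6,-12.7,0,0,0,0,20],[5.2,-25.5,0,0,0,0,20],[5.2,-25.5,0,0,0,0,20],[5.2,-25.5,0,0,0,0,20],[5.2,-25.5,0,0,0,0,20],[5.2,-25.5,0,0,0,0,20],[5.2,-25.5,0,0,0,0,20],[5.2,-25.5,0,0,0,0,20],[5.2,-25.5,0,0,0,0,20],[5.2,-25.5,0,0,0,0,20],[2.6,-12.7,0,0,0,-4,20],[0,0,8,0,0,-5,20],[0,0,12,0,0,-4,20],[0,0,0,0,0,0,20],[0,0,0,0,0,0,20]]])

```text
t: 16.92
tcp_pos: [528.9, -20.4, 39.3]
eef_rot: [[-0.994, -0.106, -0.001], [-0.106, 0.994, 0.0], [0.001, 0.0, -1.0]]
contact_force: [0.5, 0.4, -0.4]
opening: 30.7
gripper_force: 59.5
```

Run:
```python
from h import *
delta([530,-20,7.5],186.2); print(observe()["contact_force"])
for n in ("side","top","wrist"):
  p=snapshot(n)
  if n=="side": cv2.imwrite("pics/s3.png",cv2.resize(p["image"][180:420,220:480],None,fx=2.4,fy=2.4))
  for l in ("long_slider","slider_a"):
    for r in regions_of(p,l)[:4]:
        w=mask_world(p,r["pixels"]); print(n,l,round(r["p"],2),np.round(r["uv"]),np.round(np.median(w,0),1),rect(mask_world(p,r["pixels"],26)))
        if l=="long_slider" and r["p"]>.5:
            A=np.c_[w[:,:2]-w[:,:2].mean(0),np.ones(len(w))]; print("plane",np.round(np.linalg.lstsq(A,w[:,2],rcond=None)[0],4), len(w))
```

```text
[528.9, -20.4, 39.3] yaw -173.93 tilt [-0.0006, 0.0001, -1.0] d [-1.1, 0.3, 31.8] turn z -0.13
[ 0.4503422   0.38564715 -0.41525552]
side long_slider 0.67 [381. 238.] [481.2 -14.8  52.8] (array([492.6, -44.3]), array([118.2,  51.6]), 5.93)
plane [-1.85000e-02  2.31600e-01  4.96767e+01] 699
side slider_a 0.83 [366. 367.] [538.9 267.8  26.8] (array([542.2, 267. ]), array([ 32.9, 108. ]), -4.87)
side slider_a 0.83 [360. 386.] [546.3 303.6  26.2] (array([547.1, 302.9]), array([ 42.7, 110.1]), -5.72)
side slider_a 0.74 [369. 316.] [529.2 171.1  26.9] (array([531.1, 170.1]), array([ 32.9, 108.7]), -5.74)
side slider_a 0.61 [365. 343.] [532.3 208.9  26. ] (array([535.1, 207.6]), array([ 47.3, 109.8]), -7.43)
top slider_a 0.72 [239. 306.] [528.9 168.4  27.5] (array([530.6, 168.5]), array([ 35.6, 109.6]), -7.05)
top slider_a 0.69 [221. 302.] [534.3 201.3  27.6] (array([534.3, 201.9]), array([ 33.1, 108.9]), -6.76)
top slider_a 0.68 [175. 302.] [543.6 297.5  27.6] (array([545.1, 298.2]), array([ 34.2, 114.7]), -5.91)
top slider_a 0.64 [194. 301.] [538.1 263.9  27.4] (array([540.7, 264.2]), array([ 37.5, 109.6]), -6.21)
wrist long_slider 0.78 [320. 225.] [487.4 -25.3  54.1] (array([507.9, -23.5]), array([134. ,  38.8]), 7.03)
plane [ 1.40000e-03 -2.30000e-03  5.40663e+01] 30106
wrist slider_a 0.62 [637. 411.] [579.6 151.3  13.6] (array([570.4, 137.1]), array([18.5,  5.8]), 22.88)
```

View pics/s3.png

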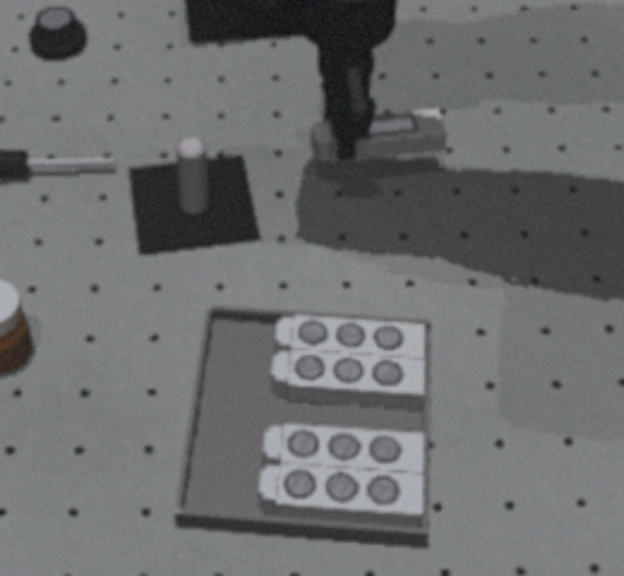

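The slider hangs level in the grip (around 380,135), the post stands on the mat (190,175), and the other four are undisturbed. Next, lay it down.

>>> drive_tool(deltas=[[[0,0,12,0,0,0,20],[0,0,12,0,0,0,20],[0,0,6,0,0,0,20],[0,0,3,0,0,0,20],[0,0,0.8,0,0,0,20],[0,0,0,0,0,0,50],[0,0,0,0,0,0,50],[0,0,0,0,0,0,50],[0,0,0,0,0,0,50],[0,0,0,0,0,0,50],[0,0,-10,0,0,0,50],[0,0,-25,0,0,0,50],[0,0,-30,0,0,0,50],[18,0,0,0,0,0,50],[18,0,0,0,0,0,50],[18,0,0,0,0,0,50],[17,0,0,0,0,0,50],[0,0,0,0,0,0,50]]])

```text
t: 18.87
tcp_pos: [455.3, -27.9, 70.7]
eef_rot: [[-0.994, -0.108, -0.003], [-0.108, 0.994, 0.0], [0.003, 0.001, -1.0]]
contact_force: [0.2, 1.4, -0.2]
opening: 50.0
gripper_force: 0.0
```

Run:
```python
from h import *
delta([460,-24,2])
p=snapshot("wrist")
for r in regions_of(p,"long_slider")[:3]:
        w=mask_world(p,r["pixels"]); print(round(r["p"],2),np.round(r["uv"]),np.round(np.median(w,0),1),rect(mask_world(p,r["pixels"],20)))
        A=np.c_[w[:,:2]-w[:,:2].mean(0),np.ones(len(w))]; print("plane",np.round(np.linalg.lstsq(A,w[:,2],rcond=None)[0],4), len(w))
```

```text
[455.3, -27.9, 70.7] yaw -173.82 tilt [-0.0026, 0.0003, -1.0] d [-5.2, 3.3, 68.7]
0.87 [320. 330.] [486.  -25.7  19.8] (array([494.6, -25.2]), array([115.3,  31.7]), 6.71)
plane [2.19000e-02 6.90000e-03 1.93753e+01] 11033
0.69 [627. 407.] [521.5 157.5  24.3] (array([523.2, 157.6]), array([94.4, 28.9]), 22.64)
plane [ 0.1688 -0.6392 22.4195] 2914
```

>>> drive_tool(deltas=[[[0,0,20,0,0,0,50],[0,0,20,0,0,0,50],[0,0,18,0,0,0,50],[0,0,8,0,0,0,50],[0,0,2,0,0,0,50],[0,0,0,0,0,0,20],[0,0,0,0,0,0,20],[0,0,0,0,0,0,20],[0,0,0,0,0,0,20],[0,0,0,0,0,0,20],[0,0,-10,0,0,0,20],[0,0,-15,0,0,0,20],[0,0,-15,0,0,0,20],[0,0,-15,0,0,0,20],[0,0,-15,0,0,0,20],[0,0,0,0,0,0,20],[0,0,0,0,0,0,20]]])

```text
t: 20.38
tcp_pos: [459.3, -28.3, 72.8]
eef_rot: [[-0.994, -0.108, 0.002], [-0.108, 0.994, -0.0], [-0.002, -0.001, -1.0]]
contact_force: [-0.4, -0.1, -0.6]
opening: 30.3
gripper_force: 59.6
```

Run:
```python
from h import *
delta([455,-28,72],186.2)
p=snapshot("wrist"); cv2.imwrite("pics/w3.png",p["image"])
for r in regions_of(p,"long_slider")[:2]:
        w=mask_world(p,r["pixels"]); print(round(r["p"],2),np.round(r["uv"]),np.round(np.median(w,0),1))
        s=w[abs(w[:,2]-np.median(w[:,2]))<5]
        A=np.c_[s[:,:2]-s[:,:2].mean(0),np.ones(len(s))]; print("plane",np.round(np.linalg.lstsq(A,s[:,2],rcond=None)[0],4), len(s),rect(s), np.percentile(s,[1,99],axis=0).round(1).tolist())
# receiver: refit from top cam with roof depth
for n in ("top","side"):
  for _ in range(2):
    p=snapshot(n)
    for r in regions_of(p,"receiver"):
        w=mask_world(p,r["pixels"])
        if np.median(w[:,1])<-150:
            s=mask_world(p,r["pixels"]&(abs(0)<1),None)
            z=w[:,2]; v,u=np.nonzero(r["pixels"]&(p["z_map"]>0)); 
            for a,b,zz in((38,54,46),(62,78,70),(92,110,100)):
                k=(z>a)&(z<b); q=world(p,np.c_[u,v][k],zz); print(n,zz,k.sum(),*rect(q))
            break
```

```text
[459.3, -28.3, 72.8] yaw -173.8 tilt [0.0019, -0.0004, -1.0] d [4.2, 0.7, 0.8] turn z -0.0
0.75 [322. 362.] [465.8 -27.8  89.6]
plane [ 1.66000e-02 -7.00000e-04  8.95873e+01] 13072 (array([473.6, -27. ]), array([63.4, 32.3]), 6.03) [[442.0, -44.2, 85.8], [502.8, -10.5, 91.1]]
0.74 [638. 463.] [565.3 184.3  25.8]
plane [-7.10000e-03 -4.27000e-02  2.57507e+01] 68 (array([565.4, 184.1]), array([13. ,  5.5]), 29.25) [[558.9, 181.5, 24.9], [570.5, 187.9, 27.0]]
top 46 1030 [ 595.8 -239.4] [129.6  65.6] 6.45
top 70 491 [ 636.6 -234.9] [51.3 64.6] 5.93
top 100 257 [ 636.7 -235.7] [33.2 36. ] 44.33
top 46 1023 [ 595.8 -239.7] [129.   65.6] 6.03
top 70 491 [ 636.6 -235. ] [51.3 64.4] 6.02
top 100 256 [ 636.7 -235.7] [33.2 36. ] 44.33
side 46 642 [ 596.6 -232.9] [132.5  77.9] 5.79
side 70 275 [ 637.6 -225.5] [49.9 74.7] 6.5
side 100 147 [ 637.  -228.4] [37.9 40.2] 30.58
side 46 635 [ 596.6 -233.2] [132.5  77.3] 5.79
side 70 283 [ 637.7 -227.4] [50.  74.7] 5.89
side 100 157 [ 637.6 -229. ] [33.5 42.8] 0.08
```

>>> drive_tool(deltas=[[[0,0,-19,0,0,0,20],[-18,-22.5,-19,0,0,0,20],[-18,-22.5,-19,0,0,0,20],[-18,-22.5,0,0,0,0,20],[-18,-22.5,0,0,0,0,20],[0,0,0,0,0,0,20],[0,0,0,0,0,0,20],[0,0,0,0,0,0,20]]])

```text
t: 21.55
tcp_pos: [538.9, -109.4, 128.7]
eef_rot: [[-0.994, -0.108, -0.002], [-0.108, 0.994, 0.001], [0.002, 0.001, -1.0]]
contact_force: [0.8, 0.3, -1.5]
opening: 30.5
gripper_force: 59.8
```

Run:
```python
from h import *
delta([540,-110,130],186.2)
p=snapshot("wrist"); cv2.imwrite("pics/w4.png",p["image"])
for l in("long_slider","receiver"):
  for r in regions_of(p,l)[:2]:
    w=mask_world(p,r["pixels"]); print(l,round(r["p"],2),np.round(r["uv"]),len(w),np.round(np.percentile(w,[1,50,99],axis=0)).tolist())
    if l=="receiver":
      v,u=np.nonzero(r["pixels"]&(p["z_map"]>0)); z=w[:,2]
      for a,b,zz in((40,52,46),(64,76,70),(94,106,100)):
        k=(z>a)&(z<b)
        if k.sum()>20: print(zz,k.sum(),*rect(world(p,np.c_[u,v][k],zz)),np.median(z[k]).round(1))
```

```text
[538.9, -109.4, 128.7] yaw -173.81 tilt [-0.0017, 0.0008, -1.0] d [-1.0, -0.8, -1.3] turn z -0.01
long_slider 0.76 [322. 359.] 14240 [[521.0, -126.0, 129.0], [546.0, -109.0, 145.0], [582.0, -92.0, 147.0]]
receiver 0.4 [322. 365.] 14425 [[521.0, -126.0, 128.0], [546.0, -109.0, 145.0], [583.0, -91.0, 147.0]]
```

View pics/w4.png

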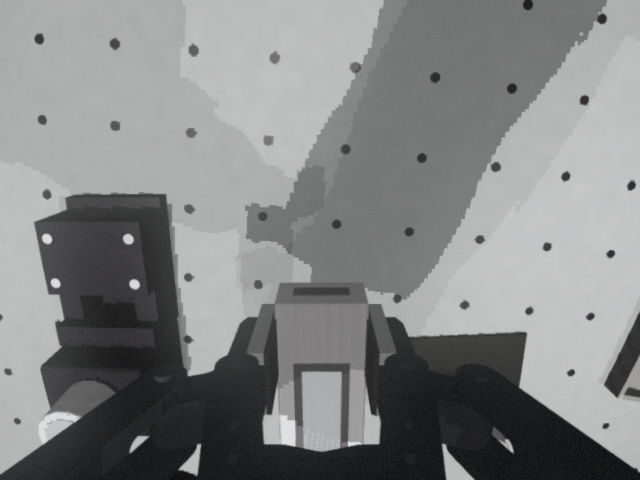

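The receiver shows at left: roof front edge at (38–138, 221), screws at (46,239), (128,239), (55,284) and (134,284). The slider is held square at (320,360).

Run:
```python
from h import *
for _ in range(2):
    p=snapshot("wrist"); 
    g=np.zeros((480,640),bool); g[190:400,20:175]=1
    v,u=np.nonzero(g&(p["z_map"]>0)); w=world(p,np.c_[u,v])
    dark=p["image"][v,u].max(1)<200
    k=(abs(w[:,2]-46)<4); q=w[k]
    m=np.zeros((480,640),np.uint8); m[v[k],u[k]]=1
    n,lab,st,_=cv2.connectedComponentsWithStats(m); i=1+st[1:,4].argmax(); print(st[i],np.median(q[:,2]))
    vv,uu=np.nonzero(lab==i); q=world(p,np.c_[uu,vv],46); print(*rect(q))
    th=np.radians(6.2); r=np.array([np.cos(th),np.sin(th)]); nn=np.array([-r[1],r[0]])
    a=q[:,:2]@r; b=q[:,:2]@nn; print("along",np.percentile(a,[.2,1,99]).round(1),"lat for front 35mm")
    # lateral edges by slices along r
    for s in range(4,44,6):
        t=b[(a>a.min()+s)&(a<a.min()+s+6)]; print(s,t.min().round(1),t.max().round(1),((t.min()+t.max())/2).round(2),end=' | ')
    print()
    # slider in hand: tail edge & side edges at top plane
    rr=[x for x in regions_of(p,"long_slider") if x["p"]>.5][0]; s=mask_world(p,rr["pixels"]); zt=np.median(s[:,2]); s=s[abs(s[:,2]-zt)<2.5]
    a2=s[:,:2]@r; b2=s[:,:2]@nn; k=(a2<a2.min()+55); t=b2
    print("slider top z",zt.round(1),"tail",np.percentile(a2,[.1,.5,2]).round(1),"lat",np.percentile(b2,[.5,99.5]).round(1), "tcp a,b",np.round([np.dot(observe()["tcp_pos"][:2],r),np.dot(observe()["tcp_pos"][:2],nn)],1), "z",observe()["tcp_pos"][2])
    for e in range(0,24,6):
        t=b2[(a2>a2.min()+e)&(a2<a2.min()+e+6)]; print(e,t.min().round(1),t.max().round(1),end=' | ')
    print()
```

```text
[  34  219  116   76 7779] 45.70167831622885
[ 555.1 -243.9] [47.2 66.1] 5.78
along [502.2 502.6 548.5] lat for front 35mm
4 -335.2 -269.9 -302.59 | 10 -335.0 -269.6 -302.3 | 16 -335.5 -270.0 -302.76 | 22 -335.5 -270.0 -302.75 | 28 -335.3 -269.7 -302.5 | 34 -335.4 -269.5 -302.44 | 40 -335.3 -270.2 -302.76 | 
slider top z 145.9 tail [507.2 507.5 507.9] lat [-182.4 -151.4] tcp a,b [ 524.4 -166.8] z 129.36054820781612
0 -182.6 -151.5 | 6 -182.3 -151.8 | 12 -182.3 -151.7 | 18 -182.3 -151.9 | 
[  34  218  117   76 7774] 45.67981926727644
[ 554.9 -244. ] [47.  66.1] 6.44
along [502.3 502.6 548.4] lat for front 35mm
4 -335.2 -269.5 -302.33 | 10 -335.2 -269.8 -302.48 | 16 -335.6 -269.6 -302.59 | 22 -335.5 -269.7 -302.56 | 28 -335.3 -269.7 -302.46 | 34 -335.3 -269.8 -302.57 | 40 -335.4 -269.7 -302.57 | 
slider top z 146.1 tail [507.6 507.8 508.2] lat [-182.8 -151.6] tcp a,b [ 524.7 -167. ] z 129.424393226447
0 -183.2 -151.6 | 6 -182.9 -152.0 | 12 -182.6 -152.0 | 18 -182.5 -152.0 |
```

>>> drive_tool(deltas=[[[24.2,-12.6,0,0,0,0,20],[24.2,-22.6,0,0,0,0,20],[24.2,-22.6,0,0,0,0,20],[24.2,-22.6,0,0,0,0,20],[24.2,-22.6,0,0,0,0,20],[24.2,-22.6,0,0,0,0,20],[0,-10,10,0,0,0,20],[0,0,20,0,0,0,20],[0,0,20,0,0,0,20],[0,0,20,0,0,0,20],[0,0,20,0,0,0,20],[0,0,15,0,0,0,20],[0,0,6,0,0,0,20],[0,0,0,0,0,0,20],[0,0,0,0,0,0,20],[0,0,0,0,0,0,20]]])

```text
t: 23.23
tcp_pos: [410.9, -260.7, 19.2]
eef_rot: [[-0.994, -0.108, 0.001], [-0.108, 0.994, -0.001], [-0.001, -0.001, -1.0]]
contact_force: [-0.1, -0.1, -0.5]
opening: 30.8
gripper_force: 59.9
```

```bash
cat >> h.py <<'E'
def st():
    o=observe(); th=np.radians(6.2); r=np.array([np.cos(th),np.sin(th)]); nn=np.array([-r[1],r[0]]); t=o["tcp_pos"]
    print("a %.1f b %.1f z %.1f"%(t[:2]@r,t[:2]@nn,t[2]),"F",np.round(o["contact_force"],1),"T",np.round(o["torque"],2),"t",o["t"]); delta([0,0,0],186.2)
E
python3 - <<'E'
from h import *
st()
p=snapshot("wrist")
g=np.array(p["image"])
p2=snapshot("side"); a=p2["image"][150:290,280:460]
cv2.imwrite("pics/s5.png",np.vstack([cv2.resize(a,(640,498),interpolation=cv2.INTER_CUBIC)]))
th=np.radians(6.2); r=np.array([np.cos(th),np.sin(th)]); nn=np.array([-r[1],r[0]])
rr=[x for x in regions_of(p,"long_slider") if x["p"]>.4][0]; s=mask_world(p,rr["pixels"]); zt=np.median(s[:,2]); s=s[abs(s[:,2]-zt)<2.5]
a2=s[:,:2]@r; b2=s[:,:2]@nn; print(zt,np.percentile(a2,[.5,99]),np.percentile(b2,[.5,99.5]))
v,u=np.nonzero(p["z_map"]>0); w=world(p,np.c_[u,v]); A=w[:,:2]@r;B=w[:,:2]@nn
k=(abs(w[:,2]-46)<4)&(A>495)&(A<560)&(abs(B+302)<45); print("roof pts",k.sum(), (np.percentile(B[k],[.2,99.8]),np.percentile(A[k],[.5]),np.median(w[k,2])) if k.sum()>20 else '')
E
```

```text
a 380.3 b -303.5 z 19.2 F [-0.1 -0.1 -0.5] T [-0.04 -0.   -0.03] t 23.2333
[410.9, -260.7, 19.2] yaw -173.79 tilt [0.0011, -0.0009, -1.0] d [380.3, 303.6, 18.5] turn z 0.01
35.91670013332809 [363.62829311 423.66170457] [-319.49206754 -288.47159752]
roof pts 0
```

View pics/s5.png

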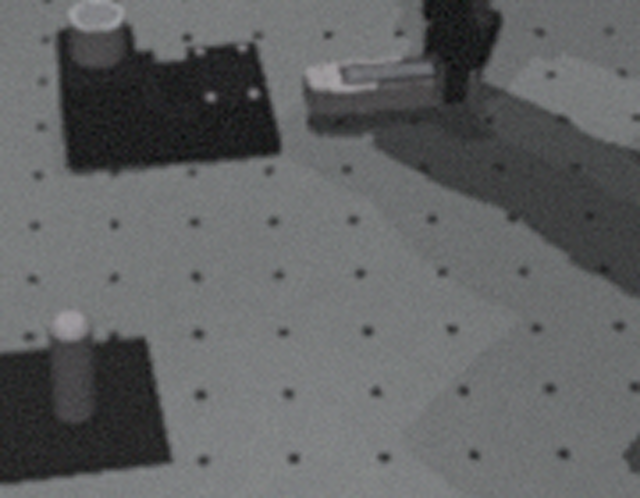

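The slider is lined up before the mouth (nose at about 310,85). Next, insert it gently.

>>> drive_tool(deltas=[[[0,1.4,2,0,0,0,20],[0,0,0,0,0,0,20],[-6,0,0,0,0,0,20],[-8,0,0,0,0,0,20],[-8,0,0,0,0,0,20],[-8,0,0,0,0,0,20],[-6,0,0,0,0,0,20],[-5,0,0,0,0,0,20],[-5,0,0,0,0,0,20],[-5,0,0,0,0,0,20],[-5,0,0,0,0,0,20],[-4,0,0,0,0,0,20],[0,0,0,0,0,0,20],[0,0,0,0,0,0,20]]])

```text
t: 24.55
tcp_pos: [469.7, -252.4, 16.3]
eef_rot: [[-0.994, -0.108, -0.0], [-0.108, 0.994, -0.0], [0.0, 0.0, -1.0]]
contact_force: [-0.7, -0.1, -1.0]
opening: 30.6
gripper_force: 59.9
```

Run:
```python
from h import *
st()
```

```text
a 439.7 b -301.6 z 16.3 F [-0.7 -0.1 -1. ] T [-0.01  0.09 -0.02] t 24.55
[469.7, -252.4, 16.3] yaw -173.79 tilt [-0.0001, -0.0, -1.0] d [439.6, 301.7, 16.3] turn z 0.01
```

>>> drive_tool(deltas=[[[-5,0,0,0,0,0,20],[-5,0,0,0,0,0,20],[-5,0,0,0,0,0,20],[-5,0,0,0,0,0,20],[-4,0,0,0,0,0,20],[-3,0,0,0,0,0,20],[-2,0,0,0,0,0,20],[-1.5,0,0,0,0,0,20],[-1.5,0,0,0,0,0,20],[0,0,0,0,0,0,20],[0,0,0,0,0,0,20]]])

```text
t: 25.47
tcp_pos: [501.4, -248.9, 16.3]
eef_rot: [[-0.994, -0.108, -0.0], [-0.108, 0.994, 0.0], [0.0, 0.0, -1.0]]
contact_force: [0.7, -0.3, -0.8]
opening: 30.7
gripper_force: 59.9
```

>>> drive_tool(deltas=[[[-1,0,0,0,0,0,20],[-1,0,0,0,0,0,20],[-0.8,0,0,0,0,0,20],[-0.8,0,0,0,0,0,20],[0,0,0,0,0,0,20],[0,0,0,0,0,0,20]]])

```text
t: 25.97
tcp_pos: [505.1, -248.5, 16.3]
eef_rot: [[-0.994, -0.108, -0.0], [-0.108, 0.994, 0.0], [0.0, 0.0, -1.0]]
contact_force: [-0.1, 0.9, -1.0]
opening: 30.6
gripper_force: 59.9
```

Run:
```python
from h import *
st()
```

```text
a 475.3 b -301.6 z 16.3 F [-0.1  0.9 -1. ] T [-0.04  0.03 -0.01] t 25.9667
[505.1, -248.5, 16.3] yaw -173.8 tilt [-0.0, 0.0, -1.0] d [475.3, 301.7, 16.3] turn z 0.0
```

>>> drive_tool(deltas=[[[-0.6,0,0,0,0,0,20],[-0.6,0,0,0,0,0,20],[-0.6,0,0,0,0,0,20],[-0.6,0,0,0,0,0,20],[0,0,0,0,0,0,20],[0,0,0,0,0,0,20]]])

```text
t: 26.47
tcp_pos: [507.5, -248.3, 16.3]
eef_rot: [[-0.994, -0.108, -0.0], [-0.108, 0.994, -0.0], [0.0, -0.0, -1.0]]
contact_force: [-0.5, 0.7, -1.7]
opening: 31.1
gripper_force: 59.9
```

>>> drive_tool(deltas=[[[-0.5,0,0,0,0,0,20],[-0.5,0,0,0,0,0,20],[0,0,0,0,0,0,20],[0,0,0,0,0,0,20]]])

```text
t: 26.8
tcp_pos: [507.5, -248.2, 16.1]
eef_rot: [[-0.994, -0.108, -0.002], [-0.108, 0.994, 0.0], [0.002, 0.0, -1.0]]
contact_force: [-5.9, -1.7, 0.9]
opening: 30.5
gripper_force: 60.1
```

>>> drive_tool(deltas=[[[0,0,0.7,0,0,0,20],[0,0,0.5,0,0,0,20],[0,0,0,0,0,0,20],[0,0,0,0,0,0,50],[0,0,0,0,0,0,50],[0,0,0,0,0,0,50],[0,0,0,0,0,0,50],[0,0,0,0,0,0,50],[0,0,-8,0,0,0,50],[0,0,-20,0,0,0,50],[0,0,-30,0,0,0,50],[0,0,-30,0,0,0,50],[0,15,-20,0,0,0,50],[0,30,0,0,0,0,50],[0,30,0,0,0,0,50],[0,30,0,0,0,0,50],[0,30,0,0,0,0,50],[0,0,0,0,0,0,50],[0,0,0,0,0,0,50]]])

```text
t: 28.38
tcp_pos: [493.9, -112.8, 123.8]
eef_rot: [[-0.994, -0.11, 0.001], [-0.11, 0.994, -0.0], [-0.001, -0.0, -1.0]]
contact_force: [-0.1, -0.5, 0.4]
opening: 50.0
gripper_force: 0.0
```

Run:
```python
from h import *
st()
th=np.radians(6.2); r=np.array([np.cos(th),np.sin(th)]); nn=np.array([-r[1],r[0]])
p=snapshot("wrist"); cv2.imwrite("pics/w6.png",p["image"])
v,u=np.nonzero(p["z_map"]>0); w=world(p,np.c_[u,v]); A=w[:,:2]@r;B=w[:,:2]@nn
k=(abs(w[:,2]-46)<3)&(A>480)&(A<570)&(abs(B+302)<45)
if k.sum()>50: print("roof",k.sum(),np.percentile(A[k],[.5,99.5]).round(1),np.percentile(B[k],[.5,99.5]).round(1))
k=(abs(w[:,2]-32)<3)&(A>440)&(A<500)&(abs(B+302)<30)
if k.sum()>50: print("slider",k.sum(),np.percentile(A[k],[.5,99.5]).round(1),np.percentile(B[k],[.5,99.5]).round(1),np.median(w[k,2]),rect(w[k]))
s=snapshot("side")
for x in regions_of(s,"post")[:2]:
    q=mask_world(s,x["pixels"]); print("post",x["p"],np.round(np.percentile(q,[2,50,98],axis=0)).tolist())
for x in regions_of(s,"slider_a")[:4]: print(*rect(mask_world(s,x["pixels"],26)))
```

```text
a 478.8 b -165.5 z 123.8 F [-0.1 -0.5  0.4] T [-0.01 -0.07 -0.03] t 28.3833
[493.9, -112.8, 123.8] yaw -173.66 tilt [0.0006, -0.0003, -1.0] d [478.5, 166.7, 123.5] turn z 0.14
roof 6869 [502.6 549. ] [-335.5 -271.3]
slider 3113 [461.1 499.7] [-317.7 -285.6] 31.756623415681048 (array([ 510.1, -248.1]), array([39.2, 33.6]), 6.08)
post 0.68 [[639.0, 8.0, 7.0], [649.0, 22.0, 49.0], [660.0, 26.0, 74.0]]
post 0.5 [[529.0, -272.0, 2.0], [607.0, -213.0, 44.0], [660.0, -200.0, 101.0]]
[534.8 207.9] [ 47.6 111.3] -6.79
[530.3 169.5] [ 34.6 110.6] -5.93
[545.9 303.3] [ 42.2 107.7] -5.53
[541.4 267.2] [ 33.  109.7] -4.64
```

View pics/w6.png

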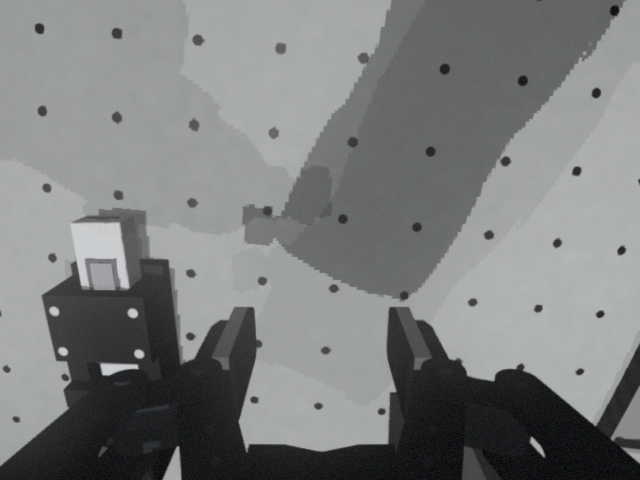

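The slider sits in the slot with about 41.5 mm protruding (42 expected), flat and central, and the nose shows behind the roof at (118,368). The post and the other sliders are in place.

```bash
python3 -c "
from workcell import *
print(hand_in())"
```

```text
the job is handed in; nothing more can be done
None
```

I handed the job in at about 28 s on the robot's clock; `hand_in()` gave no verdict. In the last pictures the long-window slider is released in the receiver's slot, its tail 41.5 mm out of the mouth (42 mm is fully home), the post is upright on the mat, and the other four sliders are where they began.

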